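Hold the red-capped vial on its side at the inspection stand

TASK

Draw the red-capped vial up out of its cup in the freely turning rack, turn it over on to its side and hold it up, level and still, in front of the middle of the inspection stand's black panel, about 15 cm away from it, so that it can be checked for white specks. Finish while still holding it there, touching nothing but the gripper. The rack may turn, but the other vials must stay standing in their cups and the red cup must be left where it is.

Things in the scene. Friction and masses are not known exactly. Their poses are not given: they have to be found in the camera images.
- vial_red: the vial to inspect: closed 50 ml glass injection vial, 40 mm wide, 73 mm tall, 60 to 130 g, red flip-off cap, white label band with red stripe. Origin: centre of its underside; z axis up through the cap. Straight 40 mm body from 2 to 47 mm above the origin, shoulder to 58 mm, neck 19 mm wide, cap 21 to 22 mm wide from 62 to 73 mm. Its cup hides the lowest 26 mm
- vial_red_mid (a point): point on the axis of the red-capped vial, 30 mm above its underside (about its centre of mass); axes as the vial
- vial_blue: another vial of the same shape with a blue cap, standing in another cup; origin and axes as for the red-capped one
- vial_green: another vial of the same shape with a green cap, as above
- vial_grey: another vial of the same shape with a grey cap, as above
- rack: rotating vial rack. Origin: centre of its fixed foot's underside, on the table; a grey-blue disc (236 mm wide, top at 22 mm) spins freely, without stops, about the vertical axis through it. Five white cups stand on the disc, centres 80 mm from the axis, 72 degrees apart; four hold a vial. The foot's yaw gives the disc's angle at the start only (a cup lies at +x)
- stand: fixed inspection stand left of the robot: floor plate 12 mm thick, upright panel 420 mm wide and 312 mm high. Origin: on the table below the panel's front face, midway along it. x axis horizontal, into the panel; the open front is at negative x, the floor plate reaches to x = -200 mm. y along the panel, z up. Black half at y = 2 to 202 mm (nearer the robot), white half at y = -202 to -2 mm
- black_face (a point): centre of the black half's front surface: x = -3, y = 102, z = 155 mm in the stand's frame, same axes. Above the panel runs a white lamp hood, 312 to 338 mm above the table, jutting out 43 mm in front of the panel
- red_cup: open red plastic cup, 76 mm wide at the rim and 85 mm tall, loose on the table; origin at the centre of its underside
- rack_knob (a point): top of the black knob on the rack's axis: 28 mm wide, 75 mm above the table. Each cup of the rack is 50 mm wide outside, 44 mm inside, inner floor 26 mm and rim 52 mm above the table; neighbouring cups are 94 mm apart, centre to centre
Things that resemble listed ones, but are neither listed nor needed, are in the scene too. What is shaped like the vial_red but brown or pink is not meant.

How it is judged:
On the way:
1. the red-capped vial is drawn clear of its cup, in the gripper (height (world z) of vial_red above 0.062 m and contact force between vial_red and the fingers above 1 N and contact force between vial_red and rack below 0.1 N), for 0.1 s.
At the end, for the whole second after the job is handed in: The red-capped vial is held still by the gripper alone, within 25 degrees of level, its middle 80-270 mm above the table, 60-240 mm in front of the panel and 30-175 mm from the stand's midline on the black side; other vials stand in their cups; red cup within 30 mm of its start (angle between vial_red's own z axis and vertical between 1.13 and 2.01 rad and x of vial_red_mid in the frame of stand between -0.24 and -0.06 m and y of vial_red_mid in the frame of stand between 0.03 and 0.175 m and height (world z) of vial_red_mid between 0.08 and 0.27 m and linear speed of vial_red below 0.03 m/s and angular speed of vial_red below 0.3 rad/s and contact force between vial_red and the fingers above 1 N and contact force between vial_red and stand below 0.1 N and contact force between vial_red and rack below 0.1 N and contact force between vial_red and red_cup below 0.1 N and angle between each of vial_blue, vial_green, vial_grey's own z axis and vertical below 0.25 rad and height (world z) of each of vial_blue, vial_green, vial_grey below 0.036 m and horizontal distance between each of vial_blue, vial_green, vial_grey and rack below 0.09 m and distance of red_cup from where it was at the start of the episode below 0.03 m); the arm keeps its last pose, push and grip.
It fails at once if another vial is tipped or pulled out of its cup (angle between any of vial_blue, vial_green, vial_grey's own z axis and vertical above 0.35 rad or height (world z) of any of vial_blue, vial_green, vial_grey above 0.045 m).
It fails at once if the red cup is pushed away or knocked over (distance of red_cup from where it was at the start of the episode above 0.03 m or angle between red_cup's own z axis and vertical above 0.5 rad).
It also fails if it takes over 42 s, if anything falls off the work surface, if the arm or the gripper's body presses on something with over 40 N, if the wrist force passes 120 N, or if a joint passes its speed limit or range.

ROBOT

A 6-joint arm with a two-finger parallel gripper is mounted at the origin on the work surface. World frame = base frame: x ahead of the robot, y to its left, z up, the work surface at z = 0. Lengths are in m, angles in rad, forces in N, time in s.
With the tool pointing down it reaches from about 0.3 to 0.825 m from the base axis. Payload 5.4 kg.
Tool frame: the origin (TCP) lies at the very end of the fingers, on their centre line; the grasp point (between the pads) lies 19 mm behind it; z points along the fingers, x is the direction in which the jaws open and shut, and the axes are right-handed (so a half turn about z gives the same grasp; the last joint's range is limited). The gripper opens to 92 mm and grips with 3 to 60 N. Pads are 20 mm wide; open, the fingers measure 128 mm over their backs; the gripper's body (75 mm by 189 mm) begins 69 mm behind the grasp point.
Start: joints at [-1.443, 0.158, 1.597, -0, 1.386, -0.21], TCP at [0.191, -0.542, 0.215] pointing down, gripper open.
Joint ranges: [-2.91, 2.91], [-0.94, 2.29], [0.18, 2.7], [-1.29, 4.43], [0.17, 2.64], [-3, 3]. Speed limits (rad/s): [2.57, 2.57, 3.14, 3.14, 3.14, 3.14].

INTERFACE

Orientations are given as a rotation vector (axis times angle).
In Python, from bench import manip gives the robot as it stands.
- The arm moves only by the shell command python3 -m jog 'ROWS' [FORCE]. ROWS is JSON, a list of rows, each a list of 7 numbers: the opening in per cent of the stroke, from 0 (shut) to 100 (fully open), then the shift along the tool's x, y, z in mm, then the turn, a rotation vector about the tool's x, y, z in rad. A call has 1 to 10 rows; each row is the pose to reach, as a shift and turn from the pose commanded when the call began, along the tool's axes at that moment; what a row does not reach only later rows make up. A row lasts 1/8 s, in which the tool goes at most 62.5 mm and 10.7 degrees, less where a joint would pass 70% of its speed; a pose out of reach is approached as far as the arm can. A call with a gripper value outside its range is refused whole. The fingers move at their own pace and stop on an object; FORCE is the grip in N (left out, the last holds). Time passes only in rows, so rows that repeat a pose let the fingers close. It gives the time, the measured TCP pose, the force and the opening at its end, in the units of the state.
- manip.sense(): the state, without advancing time (a new reading comes with each control period).
- manip.camera(name): name is "side" or "top" or "wrist"; returns the picture (480x640x3 uint8, blue, green, red); there is no depth.
- manip.calibration(name): a dict with "K" (3x3 intrinsics, pixels), "position" and "orientation" of the camera in the world. Camera axes: x right, y up, looking along -z (the intrinsics and any distortion apply to the point x, -y, -z); pixel columns grow to the right and rows downward; lengths in m; the calibration is good to about 2 mm. A picture is of the moment at which its call begins: read the wrist's pose just before it. calibration takes no time and is no camera call; for the wrist camera it gives the pose at the moment of the call.
- manip.close_job(): hands the job in, once; it reports no verdict.
The state is a dict: "time_s": time; "qpos": joint angles; "dq": joint speeds; "joint_efforts": joint torques, N m; "position": TCP position; "orientation": TCP orientation; "force": force on the tool from outside, world axes, zero at the start; "wrist_torque": the same for the moment, N m; "gripper_width": opening from 0.0 (shut) to 1.0 (fully open).
Only numpy, scipy, OpenCV 4.12 (cv2) and the standard library are available. Lean on these libraries where they do the work, as an engineer would, in place of code of your own. Each camera call takes 0.05 s, during which the arm holds its last target. There are 200 camera calls.

## Working session

There is one attempt and no reset: what is moved stays moved. The work goes in short steps, Python scripts to look and compute and a shell command to move; the robot and the scene stay as the last step left them, time stands still between calls to the robot, and variables do not carry over. Pictures are saved under pics/ and viewed, about 8 in all and at most 12, crops included, and the job is handed in when it is done.

```bash
ls; mkdir -p pics; python3 - <<'E'
from bench import manip
import cv2,json
s=manip.sense();print(s['time_s'],s['position'],s['orientation'],s['gripper_width'])
for n in("top","side"):
    c=manip.calibration(n);print(n,{k:(v.tolist() if hasattr(v,'tolist') else v) for k,v in c.items()})
    cv2.imwrite(f"pics/{n}0.png",manip.camera(n))
E
```

```text
pics
0.0 [ 0.19048265 -0.54188947  0.21365021] [-2.56225391e+00  1.81555615e+00  1.90765823e-03] 0.9986233404279825
top {'K': [[547.7313454761928, 0.0, 324.2284323845571], [0.0, 547.7313454761928, 230.25203466617583], [0.0, 0.0, 1.0]], 'position': [0.4930178114712183, 0.09765761693038079, 1.3159328889626314], 'orientation': [0.0747884903669076, -0.055676997237184375, -1.5747703108586824]}
side {'K': [[488.1166902800968, 0.0, 324.51439775840043], [0.0, 488.1166902800968, 239.84862032186132], [0.0, 0.0, 1.0]], 'position': [0.513097750643597, -0.6478445739432982, 0.8000201159429844], 'orientation': [0.8194773202565376, -0.04734403762795995, -0.11263580081098175]}
```

View pics/top0.png

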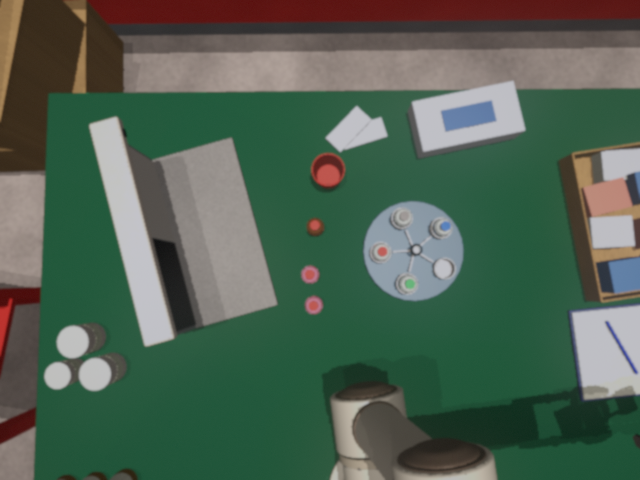

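View pics/side0.png

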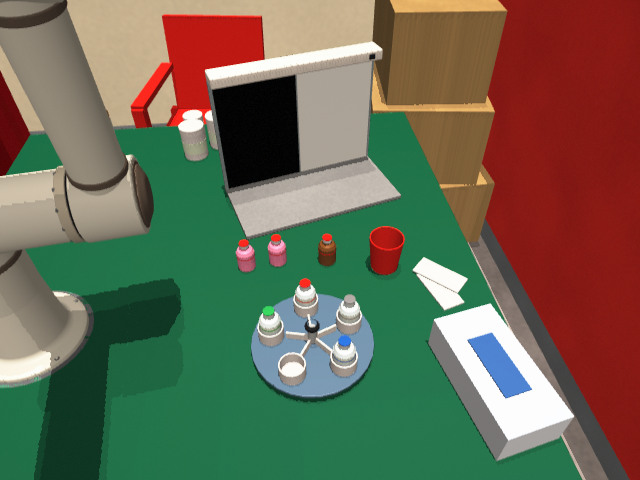

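Red-capped candidates in the top view are the rack vial (382,252), brown (315,227), and pink (310,274) and (314,305). Only the one in the rack has a clear body with a white label. I'll measure the positions and confirm this in a crop.

```bash
cat > h.py <<'E'
from bench import manip
import cv2,numpy as np
from scipy.spatial.transform import Rotation as R
def plane(n,uv,z,c=None):
    c=c or manip.calibration(n);K=np.array(c['K']);d=np.linalg.solve(K,[uv[0],uv[1],1.]);d=R.from_rotvec(c['orientation']).apply([d[0],-d[1],-d[2]])
    p=np.array(c['position']);return p+d*(z-p[2])/d[2]
def proj(n,P,c=None):
    c=c or manip.calibration(n);q=R.from_rotvec(c['orientation']).inv().apply(np.array(P)-c['position']);q=np.array(c['K'])@[q[0],-q[1],-q[2]];return q[:2]/q[2]
def go(pos,Rm):
    "jog shift mm and turn from measured pose to target"
    s=manip.sense();R0=R.from_rotvec(s['orientation'])
    print('shift',np.round(R0.inv().apply(np.array(pos)-s['position'])*1000,1),'turn',np.round((R0.inv()*R.from_matrix(Rm)).as_rotvec(),3))
E
python3 - <<'E'
from h import *
t=cv2.imread('pics/top0.png');s=cv2.imread('pics/side0.png')
def blob(im,seed,box,lo,hi,z,n,name):
    h=cv2.cvtColor(im,cv2.COLOR_BGR2HSV);x,y=seed
    m=cv2.inRange(h,lo,hi)|(cv2.inRange(h,(172,lo[1],lo[2]),(180,255,255)) if lo[0]==0 else 0)
    mm=np.zeros_like(m);mm[y-box:y+box,x-box:x+box]=m[y-box:y+box,x-box:x+box]
    k,_,st,ce=cv2.connectedComponentsWithStats(mm);i=1+np.argmax(st[1:,4]);print(name,n,st[i],ce[i].round(1),plane(n,ce[i],z).round(4))
red=((0,130,80),(9,255,255));grn=((50,120,110),(75,255,255));blu=((105,120,80),(125,255,255))
blob(t,(382,252),12,*red,.099,'top','red');blob(s,(305,285),12,*red,.096,'side','red')
blob(t,(409,284),10,*grn,.099,'top','green');blob(t,(445,227),10,*blu,.099,'top','blue')
blob(t,(416,250),8,(0,0,0),(180,255,60),.075,'top','knob')
blob(t,(413,250),60,(95,40,60),(120,170,255),.022,'top','disc')
for nm,uv,z in[('plate far front corner',(232,139),.012),('plate near front corner',(276,303),.012),('hood far front',(121,118),.338),('hood near front',(174,332),.338),('hood near back',(148,345),.338),('cup rim',(328,170),.085)]:print(nm,plane('top',uv,z).round(4))
for nm,uv,z in[('plate near front',(240,228),.012),('plate far front',(399,193),.012),('panel bottom near',(226,188),.012),('panel bottom far',(371,158),.012)]:print(nm,'side',plane('side',uv,z).round(4))
a=cv2.resize(t[195:310,290:470],None,fx=3,fy=3,interpolation=2);b=cv2.resize(s[225:325,230:410],None,fx=3,fy=3,interpolation=2);cv2.imwrite('pics/crop.png',np.vstack([a,b])[:, :])
E
```

```text
red top [379 249   6   6  28] [381.8 251.1] [ 0.5471 -0.0153  0.099 ]
red side [299 278  12  10  87] [304.5 282.6] [ 0.5488 -0.0137  0.096 ]Traceback (most recent call last):
  File "<stdin>", line 10, in <module>
  File "<stdin>", line 7, in blob
    return _wrapfunc(a, 'argmax', axis=axis, out=out, **kwds)
    return bound(*args, **kwds)
ValueError: attempt to get argmax of an empty sequence
```

```bash
python3 -c "
import cv2;a=cv2.imread('pics/crop.png');print(a.shape);cv2.imwrite('pics/crop.png',cv2.resize(a,None,fx=.9,fy=.9))"
```

```text
[ WARN:0@0.018] global loadsave.cpp:275 findDecoder imread_('pics/crop.png'): can't open/read file: check file path/integrity
Traceback (most recent call last):
AttributeError: 'NoneType' object has no attribute 'shape'
```

```bash
python3 - <<'E'
from h import *
t=cv2.imread('pics/top0.png');s=cv2.imread('pics/side0.png')
g=lambda l,z,n='top':[print(n,nm,plane(n,uv,z).round(4)) for nm,uv in l]
g([('knob',(416.5,250))],.075);g([('green',(410,284.5)),('blue',(446,226.5)),('grey',(402,216))],.099)
g([('disc c',(413.5,251))],.022)
g([('hoodfarfront',(121,118)),('hoodnearfront',(174,332)),('hoodnearback',(148,345)),('hoodfarback',(91,124))],.338)
g([('platefarfront',(232,139)),('platenearfront',(276,303))],.012);g([('cup rim',(328,170))],.085)
g([('platenearfront',(240,228)),('platefarfront',(399,193)),('panelnear',(226,188)),('panelfar',(371,158))],.012,'side')
a=cv2.resize(t[195:310,290:470],None,fx=2.7,fy=2.7,interpolation=2);b=cv2.resize(s[225:325,230:410],None,fx=2.7,fy=2.7,interpolation=2);cv2.imwrite('pics/crop.png',np.vstack([a,b]))
E
```

```text
top knob [ 0.5503 -0.096   0.075 ]
top green [ 0.4731 -0.0765  0.099 ]
top blue [ 0.6012 -0.1587  0.099 ]
top grey [ 0.6252 -0.0614  0.099 ]
top disc c [ 0.5505 -0.0972  0.022 ]
top hoodfarfront [0.7827 0.4807 0.338 ]
top hoodnearfront [0.3951 0.3762 0.338 ]
top hoodnearback [0.3726 0.4219 0.338 ]
top hoodfarback [0.772  0.5356 0.338 ]
top platefarfront [0.8251 0.3362 0.012 ]
top platenearfront [0.4295 0.2281 0.012 ]
top cup rim [0.733  0.1032 0.085 ]
side platenearfront [0.4131 0.2581 0.012 ]
side platefarfront [0.8287 0.3479 0.012 ]
side panelnear [0.3748 0.4249 0.012 ]
side panelfar [0.7863 0.5193 0.012 ]
```

View pics/crop.png

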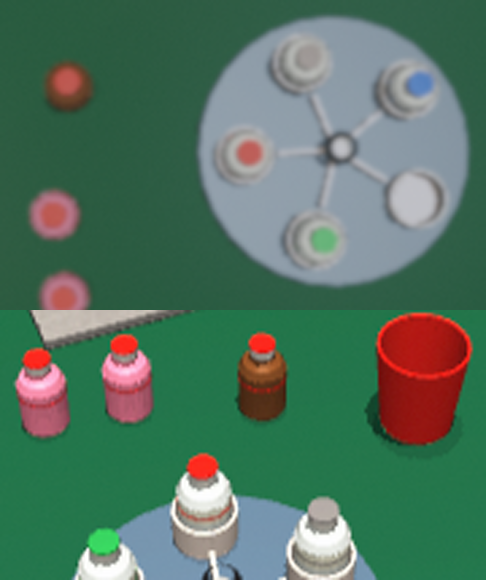

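The crop confirms it: the clear vial with the white, red-striped label at top (382,252) and side (305,283). Both views give about (0.548, -0.015). Two of the side-view panel corners are 421 mm apart, which matches the 420 mm panel.

```bash
python3 - <<'E'
from h import *
go([.548,-.0155,.190],np.array([[1,0,0],[0,-1,0],[0,0,-1]]).T)
E
```

```text
shift [-378.2 -511.8   24.5] turn [-1.000e-03  1.000e-03 -1.233e+00]
```

```bash
python3 -m jog '[[70,-378,-512,24,0,0,-1.233],[70,-378,-512,24,0,0,-1.233],[70,-378,-512,24,0,0,-1.233],[70,-378,-512,24,0,0,-1.233],[70,-378,-512,24,0,0,-1.233],[70,-378,-512,24,0,0,-1.233],[70,-378,-512,24,0,0,-1.233],[70,-378,-512,24,0,0,-1.233],[70,-378,-512,24,0,0,-1.233],[70,-378,-512,24,0,0,-1.233]]' 25; python3 -m jog '[[70,0,0,0,0,0,0],[70,0,0,0,0,0,0]]'
python3 - <<'E'
from h import *
s=manip.sense();print(s['qpos'],s['position']);go([.548,-.0155,.190],np.array([[1,0,0],[0,-1,0],[0,0,-1]]).T)
E
```

```text
time_s: 1.35
position: [0.5424, -0.024, 0.1907]
orientation: [3.141, 0.0, -0.0]
force: [0.5, -0.8, 0.1]
gripper_width: 0.701
time_s: 1.6
position: [0.5412, -0.0261, 0.1906]
orientation: [3.141, 0.001, -0.002]
force: [-0.1, -1.0, 0.3]
gripper_width: 0.698
[-2.70967212e-01  9.30052978e-02  1.71708017e+00 -5.27087348e-04
  1.33260128e+00 -2.71471757e-01] [ 0.54121493 -0.02608005  0.19056429]
shift [  6.8 -10.6   0.6] turn [0.    0.001 0.001]
```

```bash
python3 -m jog '[[70,7,-11,0,0,0,0],[70,7,-11,0,0,0,0],[70,7,-11,0,0,0,0]]'
python3 - <<'E'
from h import *
s=manip.sense();c=manip.calibration('wrist');im=manip.camera('wrist');cv2.imwrite('pics/w1.png',im)
import json;json.dump({k:np.array(v).tolist() for k,v in c.items()},open('w1.json','w'))
print(s['position'],c,proj('wrist',[.548,-.0155,.099],c))
E
```

```text
time_s: 1.98
position: [0.5485, -0.0155, 0.1911]
orientation: [3.141, -0.001, 0.0]
force: [0.4, -0.2, 0.3]
gripper_width: 0.701
[ 0.54854987 -0.01553198  0.1911337 ] {'K': array([[401.46481878,   0.        , 317.72909231],
       [  0.        , 401.46481878, 238.41945454],
       [  0.        ,   0.        ,   1.        ]]), 'position': array([0.54835135, 0.05928267, 0.36014959]), 'orientation': array([-0.27120242,  0.00073799, -0.00119716])} [317.57060097 241.50859527]
```

View pics/w1.png

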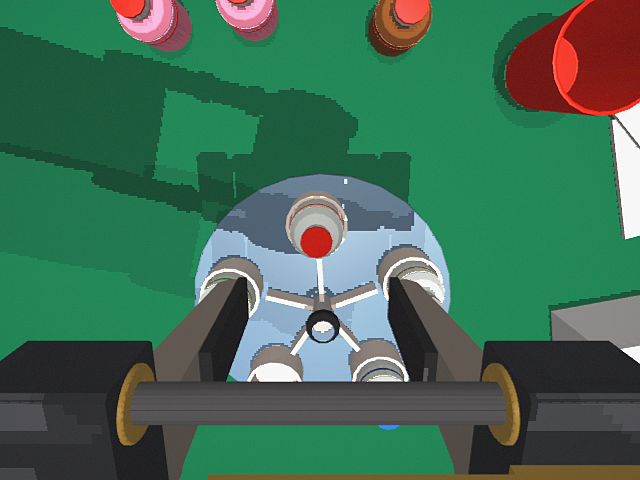

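The cap top is at (317,242) and the projection put it at (318,241.5), so the position is good to about 1 mm. I'll descend to TCP z = 0.056, just above the 52 mm cup rim, and grip.

```bash
python3 -m jog '[[70,0,0,40,0,0,0],[70,0,0,80,0,0,0],[70,0,0,110,0,0,0],[70,0,0,125,0,0,0],[70,0,0,134,0,0,0],[70,0,0,135,0,0,0],[70,0,0,135,0,0,0]]' 25; python3 -m jog '[[20,0,0,0,0,0,0],[20,0,0,0,0,0,0],[20,0,0,0,0,0,0],[20,0,0,0,0,0,0],[20,0,0,0,0,0,0],[20,0,0,0,0,0,0]]' 25
```

```text
time_s: 2.9
position: [0.5496, -0.0152, 0.0572]
orientation: [3.141, 0.0, 0.003]
force: [-0.2, 1.0, -0.4]
gripper_width: 0.699
time_s: 3.65
position: [0.5489, -0.015, 0.0564]
orientation: [3.142, 0.0, 0.001]
force: [-0.7, 0.9, 4.2]
gripper_width: 0.425
```

```bash
python3 -m jog '[[20,0,0,0,0,0,0],[20,0,0,-8,0,0,0],[20,0,0,-20,0,0,0],[20,0,0,-40,0,0,0],[20,0,0,-65,0,0,0],[20,0,0,-100,0,0,0],[20,0,0,-140,0,0,0],[20,0,0,-165,0,0,0],[20,0,0,-180,0,0,0],[20,0,0,-180,0,0,0]]' 30
python3 - <<'E'
from h import *
s=manip.sense();print(s['qpos'],s['position'])
cv2.imwrite('pics/s2.png',cv2.resize(manip.camera('side')[60:440,60:500],None,fx=1.5,fy=1.5))
E
```

```text
time_s: 4.9
position: [0.5491, -0.0151, 0.2371]
orientation: [3.141, -0.0, 0.003]
force: [0.4, -0.4, -1.1]
gripper_width: 0.424
[-2.47561751e-01  7.53098874e-02  1.64293774e+00  4.89182900e-06
  1.42136962e+00 -2.47558479e-01] [ 0.54913686 -0.01512034  0.23706316]
```

View pics/s2.png

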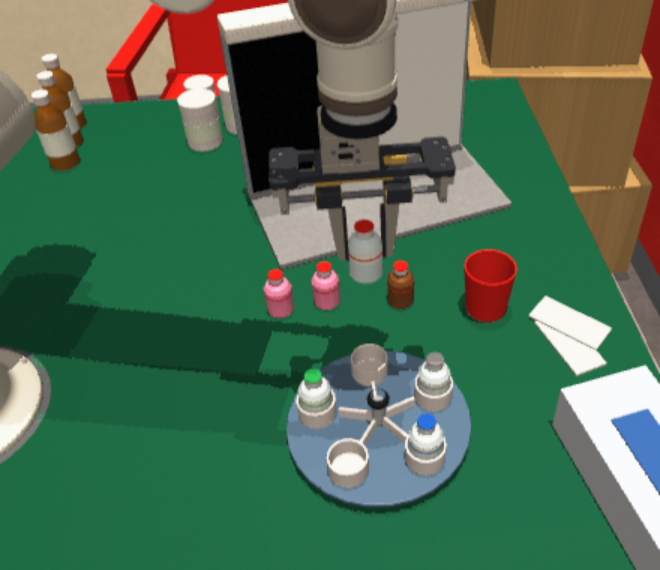

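The vial is in the fingers and upright at about (365,250), its cup is empty, and the other three are standing. Next I move toward the stand and start tilting, watching the joints.

```bash
python3 -m jog '[[20,-10,-30,-10,0,0,0],[20,-22,-75,-20,0.05,0,0],[20,-35,-120,-33,0.15,0,0],[20,-45,-150,-33,0.28,0,0],[20,-49,-165,-33,0.4,0,0],[20,-49,-165,-33,0.5,0,0],[20,-49,-165,-33,0.55,0,0],[20,-49,-165,-33,0.55,0,0]]' 30
python3 - <<'E'
from h import *
s=manip.sense();print(s['qpos'],s['position'],R.from_rotvec(s['orientation']).as_matrix().round(2))
E
```

```text
time_s: 5.95
position: [0.4988, 0.1494, 0.267]
orientation: [-2.591, 0.004, 0.005]
force: [-1.1, 0.4, -0.7]
gripper_width: 0.424
[-0.2801468  -0.0418491   1.7965836   0.5257835   1.55955507 -0.32989069] [0.49884036 0.14944628 0.26698594] [[ 1.   -0.   -0.  ]
 [-0.   -0.85  0.52]
 [-0.   -0.52 -0.85]]
```

```bash
python3 -m jog '[[20,4,-10,10,0.1,0,0],[20,8,-25,30,0.25,0,0],[20,12,-42,52,0.4,0,0],[20,16,-60,75,0.55,0,0],[20,16,-75,95,0.7,0,0],[20,16,-90,115,0.83,0,0],[20,16,-97,126,0.94,0,0],[20,16,-97,128,1.0,0,0],[20,16,-97,128,1.0,0,0],[20,16,-97,128,1.0,0,0]]' 30
python3 - <<'E'
from h import *
s=manip.sense();print(s['qpos'],s['position'],R.from_rotvec(s['orientation']).as_matrix().round(2))
c=manip.calibration('side');im=manip.camera('side');cv2.imwrite('pics/s3.png',im)
n=np.array([-.223,.975]);yy=np.array([-.975,-.223]);d=s['position'][:2]-np.array([.581,.472]);print('stand x,y',d@n,d@yy)
E
```

```text
time_s: 7.2
position: [0.5158, 0.2998, 0.2109]
orientation: [-1.593, -0.001, -0.0]
force: [0.2, -0.5, -1.3]
gripper_width: 0.423
[-0.27727722  0.51128509  1.8928173   1.34770166  1.73939929 -0.8561627 ] [0.51583114 0.29981041 0.21088158] [[ 1.    0.   -0.  ]
 [ 0.   -0.02  1.  ]
 [ 0.   -1.   -0.02]]
stand x,y -0.15335219527609878 0.10193792191795936
```

View pics/s3.png

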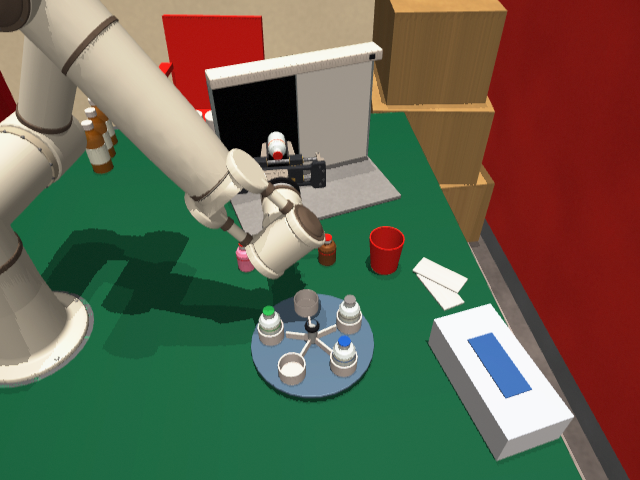

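The vial lies level at (277,145) in front of the black half, and the others and the red cup are undisturbed. I'll let it settle, check, and hand in.

```bash
python3 -m jog '[[20,0,0,0,0,0,0],[20,0,0,0,0,0,0],[20,0,0,0,0,0,0],[20,0,0,0,0,0,0]]' 30
python3 - <<'E'
from h import *
s=manip.sense();p=s['position'];print(np.abs(s['dq']).max(),s['gripper_width'],s['force'],p)
im=manip.camera('side');h=cv2.cvtColor(im,cv2.COLOR_BGR2HSV);m=cv2.inRange(h,(0,130,80),(9,255,255))[140:170,260:295]
y,x=np.nonzero(m);print('cap px',x.mean()+260,y.mean()+140,'expected',proj('side',[p[0],p[1]-.043,p[2]]),'mid',proj('side',p))
print('wrist change vs s3:',np.abs(im.astype(int)-cv2.imread('pics/s3.png'))[125:170,255:300].max())
manip.close_job()
E
```

```text
time_s: 7.75
position: [0.5157, 0.2996, 0.2107]
orientation: [-1.592, -0.0, -0.0]
force: [0.2, 0.3, 0.3]
gripper_width: 0.423
0.0021724921777084437 0.4228297740460757 [0.22675727 0.33601911 0.31477661] [0.51568301 0.29955684 0.21068798]
cap px 277.25 155.58823529411765 expected [276.6992409  156.21077285] mid [275.78781161 145.57353255]
wrist change vs s3: 102
the job is handed in; nothing more can be done
```

I gripped the red-capped vial by its body with 25–30 N and drew it straight up out of its cup. I then tipped it level and held it in front of the middle of the black panel. The job was handed in at about 7.8 s, with no verdict reported.

**Vial position:** in the stand's frame its middle is at about x = -0.153 m, y = +0.102 m, and it is 0.21 m above the table. The tool is about 1° from level.

**Vial in the gripper:** the fingers stopped at about 39 mm on the 40 mm body. The cap appears within 1 px of where it should be, so the vial has not slipped.

**Stillness:** the joints were at rest (0.002 rad/s or less) and the outside force was about 0.5 N.

**Everything else:** in the last picture I viewed (0.5 s before hand-in), the other three vials were standing in their cups. The red cup looked unmoved, judged by eye.

**One check disagreed:** comparing that picture with the final one gave a largest single-pixel change of 102 around the vial. I took this to be an edge effect from the arm settling about 0.2 mm, since the cap position and pose readings agree, but I did not look into it further.

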